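# Find the pit power box key that was left on and release it

### The arm

A 7-joint arm with a two-finger parallel gripper is mounted at the origin on the work surface. World frame = base frame: x ahead of the robot, y to its left, z up, the work surface at z = 0. Lengths are in m, angles in degrees, forces in N, time in s.
With the tool pointing down it reaches from about 0.425 to 1.025 m from the base axis. Payload 9.4 kg.
Tool frame: the origin (TCP) lies at the very end of the fingers, on their centre line; the grasp point (between the pads) lies 19 mm behind it; z points along the fingers, x is the direction in which the jaws open and shut, and the axes are right-handed (so a half turn about z gives the same grasp; the last joint's range is limited). The gripper opens to 85 mm and grips with 20 to 120 N. Pads are 22 mm wide; open, the fingers measure 114 mm over their backs; the gripper's body (76 mm by 85 mm) begins 54 mm behind the grasp point. The pads swing forward as they close: fully open they stand 13 mm farther back than shut.
Start: joints at [70.434, 34.337, -0.143, 91.639, 0.103, 54.024, -4.572], TCP at [0.19, -0.7, 0.191] pointing down, gripper open.
Joint ranges: [-147.43, 147.43], [-19.82, 112.94], [-74.19, 73.91], [6.32, 146.72], [-59.91, 239.91], [6.04, 106.73], [-150.56, 150.56]. Speed limits (degrees/s): [127.2, 127.2, 172.46, 172.46, 180, 180, 180].

### API

Orientations are given as [roll, pitch, yaw] about the fixed x, y, z axes, in that order (R = Rz(yaw) Ry(pitch) Rx(roll)).
In Python, from workcell import arm gives the robot as it stands. The module is installed in compiled form; this text tells all that it offers.
- The arm moves only by the shell command python3 -m inch 'ROWS' [OPENING] [FORCE]. ROWS is JSON, a list of rows, each a list of 4 numbers: the shift along the tool's x, y, z in m, then the turn about the tool's z in rad. In form: [[dx, dy, dz, spin], ...]. A call has 1 to 8 rows; each row shifts and turns the commanded pose from where the row before left it, along the tool's axes as they then stand; what a row does not reach is not made up. A row lasts 1/12 s, in which the tool goes at most 41.7 mm and 7.16 degrees, less where a joint would pass 70% of its speed; a pose out of reach is approached as far as the arm can. A call is refused whole if a number of a shift passes 0.0417 or a number of a turn 0.125, either way. A call with a gripper value outside its range is refused whole. OPENING is the gripper's target within -1 to 1 (shut at 1, half-way at 0, fully open at -1), set as the call begins (- or left out, the last holds). The fingers move at their own pace and stop on an object; FORCE is the grip in N (left out, the last holds). Time passes only in rows, so rows that do not move let the fingers close. It gives the time, the measured TCP pose, the force and the opening at its end, in the units of the state.
- arm.get_obs(): the state, without advancing time (a new reading comes with each control period).
- arm.read_camera(name): name is "scene" or "top" or "wrist"; returns a dict with "color" (420x560x3 uint8, red, green, blue), "fx", "fy", "cx", "cy" (pixels), "rvec" (rotation vector, rad) and "tvec" (3), from world to camera coordinates, as OpenCV has them. Camera axes: x right, y down, z forward; pixel columns grow to the right and rows downward; lengths in m; the calibration is good to about 2 mm. A picture is of the moment at which its call begins. There is no depth.
- arm.sign_off(): hands the job in, once; it reports no verdict.
The state is a dict: "time_s": time; "q": joint angles; "qvel": joint speeds; "joint_efforts": joint torques, N m; "eef_pos": TCP position; "orientation": TCP orientation; "ft_force": force on the tool from outside, world axes, zero at the start; "ft_torque": the same for the moment, N m; "width": finger opening in m.
Only numpy, scipy, OpenCV 4.12 (cv2) and the standard library are available. Lean on these libraries where they do the work, as an engineer would, in place of code of your own. Each camera call takes 0.05 s, during which the arm holds its last target.

### The job

Before the pit power box is disconnected, all four of its output keys must be out, but one has been left latched in. With the fingertips, tap the four keys lightly, one after the other from the robot's left to its right, without clicking any of them over; then press the one that is latched right down and let it go, so that it springs back out and all four keys stand out. Leave the loose things around and on the box where they are.

Things in the scene. Friction and masses are not known exactly. Their poses are not given: they have to be found in the camera images.
- power_box: fixed dark metal case, 180 mm deep (own x, front at -x), 300 wide (own y, +y = left end seen from the robot; end handles out to y = +-172), 70 high, flat top deck; origin under its centre at table height. Four identical grey keys in a row on the deck at x = -45, y = +81, +27, -27, -81 mm. Pairs of 13 mm sockets, 3 mm high, at x = +10.
- switch_a: one of the four key units: a black bezel, 35 x 33 mm, 3 mm above the deck, with the key inside. Origin: middle of the bezel at deck height (z = 70 mm); axes as the box's. At every start the four units are spread anew over the four places of the row, so the letters do not tell the order: read the positions.
- key_a_top (a point): centre of the top face of the key in switch_a, moving with it. Cap 28 mm (box x) by 26 mm (box y); its top stands 16 mm above the deck when the key is out, 11 mm when latched in, 6 mm at the bottom.
- key_a (a joint): travel of the push-push key in switch_a, m: 0 = out, 0.005 = latched in, 0.010 = bottom. Its spring pushes up with 2.7 N when out, 0.9 N more per mm. From out, pressed about 7.8 mm down (10 N) it latches in. A latched key gives only above 7 N; pressed to 8.5 mm or deeper (10 N; 12 N at the bottom) and let go, it springs out to 0.
- switch_b: one of the four key units: a black bezel, 35 x 33 mm, 3 mm above the deck, with the key inside. Origin: middle of the bezel at deck height (z = 70 mm); axes as the box's. At every start the four units are spread anew over the four places of the row, so the letters do not tell the order: read the positions.
- key_b_top (a point): centre of the top face of the key in switch_b, moving with it. Cap 28 mm (box x) by 26 mm (box y); its top stands 16 mm above the deck when the key is out, 11 mm when latched in, 6 mm at the bottom.
- key_b (a joint): travel of the push-push key in switch_b, m: 0 = out, 0.005 = latched in, 0.010 = bottom. Its spring pushes up with 2.7 N when out, 0.9 N more per mm. From out, pressed about 7.8 mm down (10 N) it latches in. A latched key gives only above 7 N; pressed to 8.5 mm or deeper (10 N; 12 N at the bottom) and let go, it springs out to 0.
- switch_c: one of the four key units: a black bezel, 35 x 33 mm, 3 mm above the deck, with the key inside. Origin: middle of the bezel at deck height (z = 70 mm); axes as the box's. At every start the four units are spread anew over the four places of the row, so the letters do not tell the order: read the positions.
- key_c_top (a point): centre of the top face of the key in switch_c, moving with it. Cap 28 mm (box x) by 26 mm (box y); its top stands 16 mm above the deck when the key is out, 11 mm when latched in, 6 mm at the bottom.
- key_c (a joint): travel of the push-push key in switch_c, m: 0 = out, 0.005 = latched in, 0.010 = bottom. Its spring pushes up with 2.7 N when out, 0.9 N more per mm. From out, pressed about 7.8 mm down (10 N) it latches in. A latched key gives only above 7 N; pressed to 8.5 mm or deeper (10 N; 12 N at the bottom) and let go, it springs out to 0.
- switch_d: one of the four key units: a black bezel, 35 x 33 mm, 3 mm above the deck, with the key inside. Origin: middle of the bezel at deck height (z = 70 mm); axes as the box's. At every start the four units are spread anew over the four places of the row, so the letters do not tell the order: read the positions.
- key_d_top (a point): centre of the top face of the key in switch_d, moving with it. Cap 28 mm (box x) by 26 mm (box y); its top stands 16 mm above the deck when the key is out, 11 mm when latched in, 6 mm at the bottom.
- key_d (a joint): travel of the push-push key in switch_d, m: 0 = out, 0.005 = latched in, 0.010 = bottom. Its spring pushes up with 2.7 N when out, 0.9 N more per mm. From out, pressed about 7.8 mm down (10 N) it latches in. A latched key gives only above 7 N; pressed to 8.5 mm or deeper (10 N; 12 N at the bottom) and let go, it springs out to 0.
- battery: bystander: flat hard-case battery pack, 47 x 138 x 25 mm, lying on the power box's top deck behind the sockets, origin under its centre
- wheel_a: bystander: rubber car wheel lying flat on the table in front of the box, 64 mm across, 26 mm high, origin under its centre
- wheel_b: bystander: the same kind of wheel (64 mm across, 26 mm high), lying flat at the left end of the box, origin under its centre
- hex_driver: bystander: slim hex driver lying on the table in front of the box, 200 mm long, handle 17 mm thick; the handle runs 100 mm to its own -x, the shaft 100 mm to its own +x, from the origin, which is at table height
- oil_bottle: bystander: small clear bottle standing at the left end of the box, 32 mm across, 75 mm high, origin under its centre
- drink_can: bystander: plain grey drink can with a bare metal top standing at the right end of the box, 66 mm across, 115 mm high, origin under its centre

How it is judged:
By the outcome, as a careful person would: the job done as asked, in the order asked, and still so for the second after the job is handed in, with the robot touching nothing.
It also fails if it takes over 51 s, if anything falls off the work surface, if the arm or the gripper's body presses on something with over 40 N, if the wrist force passes 120 N, or if a joint passes its speed limit or range.

## Working session

There is one attempt and no reset: what is moved stays moved. The work goes in short steps, Python scripts to look and compute and a shell command to move; the robot and the scene stay as the last step left them, time stands still between calls to the robot, and variables do not carry over. Pictures are saved under pics/ and viewed, and the job is handed in when it is done.

```bash
mkdir -p pics; cat > h.py <<'E'
import numpy as np,cv2
from workcell import arm
def cam(n,f=None):
    c=arm.read_camera(n)
    if f: cv2.imwrite('pics/'+f,c['color'][:,:,::-1])
    return c
def P(c):
    R=cv2.Rodrigues(np.array(c['rvec'],float))[0];K=np.array([[c['fx'],0,c['cx']],[0,c['fy'],c['cy']],[0,0,1]])
    return K,R,np.array(c['tvec'],float).ravel()
def ray(c,u,v,z):
    K,R,t=P(c);d=R.T@np.linalg.inv(K)@[u,v,1];o=-R.T@t
    return o+d*(z-o[2])/d[2]
def proj(c,X):
    K,R,t=P(c);p=K@(R@np.array(X)+t);return p[:2]/p[2]
E
python3 - <<'E'
from h import *
for n in ['scene','top','wrist']:
    c=cam(n,n+'1.png'); K,R,t=P(c); print(n,-R.T@t,c['fx'])
o=arm.get_obs();print({k:np.round(v,3) for k,v in o.items()})
E
```

```text
scene [ 0.95485349 -0.04005074  0.68829399] 385.5874791154386
top [0.47054568 0.00688146 0.9968497 ] 424.9810584325633
wrist [ 0.26723405 -0.67902697  0.37297342] 331.3717328559952
{'time_s': np.float64(0.15), 'q': array([70.433, 34.376, -0.146, 91.669,  0.103, 54.025, -4.571]), 'qvel': array([ 0.004, -0.15 ,  0.077, -0.177, -0.013,  0.057,  0.024]), 'joint_efforts': array([ 2.0000e-03, -7.7700e+01,  1.5660e+00, -2.5824e+01,  1.2000e-02,
        7.0000e-03,  0.0000e+00]), 'eef_pos': array([ 0.19 , -0.699,  0.191]), 'orientation': array([ 1.79994e+02,  7.00000e-02, -7.48230e+01]), 'ft_force': array([0.884, 1.068, 0.044]), 'ft_torque': array([ 0.029, -0.034,  0.004]), 'width': np.float64(0.086)}
```

View pics/scene1.png

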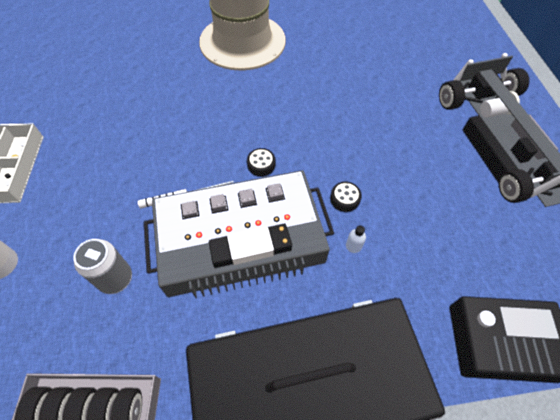

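View pics/top1.png

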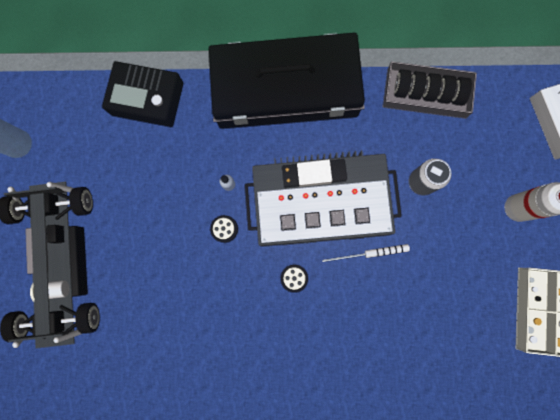

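View pics/wrist1.png

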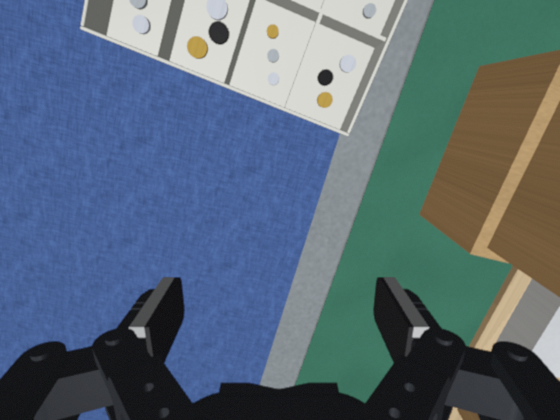

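```bash
python3 - <<'E'
from h import *
a=cv2.imread('pics/top1.png')[140:260,235:415]; cv2.imwrite('pics/tz.png',cv2.resize(a,None,fx=4.4,fy=4.4,interpolation=cv2.INTER_CUBIC))
a=cv2.imread('pics/scene1.png')[165:300,140:340]; cv2.imwrite('pics/sz.png',cv2.resize(a,None,fx=4,fy=4,interpolation=cv2.INTER_CUBIC))
E
```

```text
(no output)
```

View pics/tz.png

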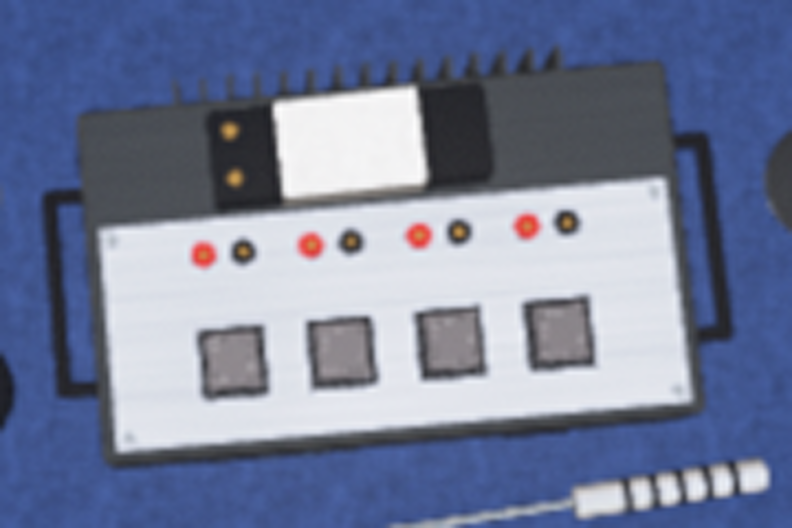

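View pics/sz.png

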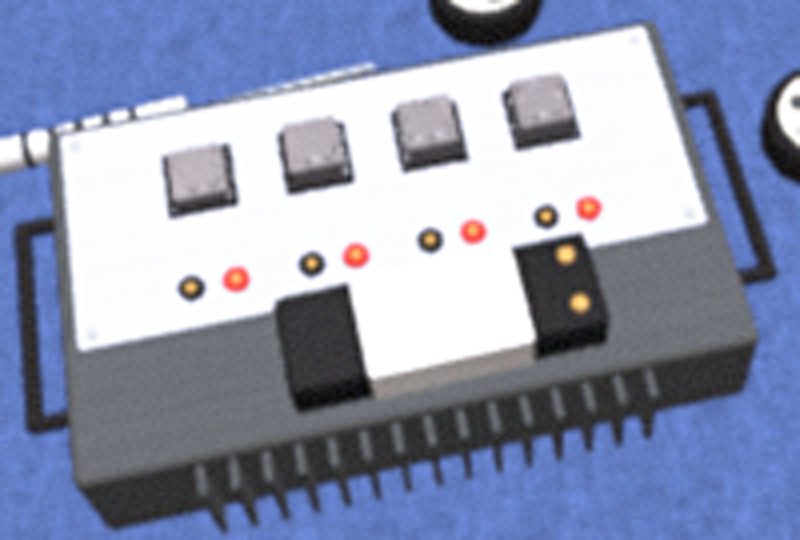

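The top view (keys at about (288,222), (313,220), (337,217), (362,215)) and the scene view agree. In the scene view the robot's rightmost key, at about (190,209), looks lower than the others. Next I'll measure the box pose.

```bash
python3 - <<'E'
from h import *
T=cam('top');S=cam('scene')
def comps(m,lo,hi,roi):
    x0,y0,x1,y1=roi;mm=np.zeros_like(m);mm[y0:y1,x0:x1]=m[y0:y1,x0:x1]
    n,l,s,ce=cv2.connectedComponentsWithStats(mm.astype(np.uint8))
    return [(ce[i],s[i,4]) for i in range(1,n) if lo<=s[i,4]<=hi]
for n,c,roi in (('top',T,(270,190,380,240)),('scene',S,(150,170,320,240))):
    a=c['color'].astype(int);h=cv2.cvtColor(c['color'],cv2.COLOR_RGB2HSV)
    r=(a[...,0]>a[...,1]+60)&(a[...,0]>a[...,2]+60)
    g=(a.max(2)-a.min(2)<35)&(a.mean(2)>(100 if n=='top' else 95))&(a.mean(2)<185)
    g=cv2.morphologyEx(g.astype(np.uint8),cv2.MORPH_OPEN,np.ones((5,5)))
    print(n)
    for ce,s in comps(r,3,80,roi): print(' red',ce.round(1),s,ray(c,*ce,.073).round(4))
    K=[]
    for ce,s in sorted(comps(g,40,500,roi),key=lambda q:q[0][0]): print(' key',ce.round(1),s,ray(c,*ce,.086).round(4),ray(c,*ce,.081).round(4))
    # deck white
    w=(a.min(2)>175).astype(np.uint8);w[:190]*= (n!='top')
E
```

```text
top
 red [329.7 193. ] 24 [ 0.6233 -0.0762  0.073 ]
 red [354.2 191.4] 20 [ 0.6267 -0.1298  0.073 ]
 red [305.1 195.3] 25 [ 0.6184 -0.0224  0.073 ]
 red [281.  197.4] 25 [0.6139 0.0307 0.073 ]
 key [287.4 221.7] 139 [0.559  0.0165 0.086 ] [0.5595 0.0166 0.081 ]
 key [312.3 219.6] 140 [ 0.5634 -0.0371  0.086 ] [ 0.5639 -0.0373  0.081 ]
 key [337.7 217.2] 152 [ 0.5685 -0.0915  0.086 ] [ 0.569 -0.092  0.081]
 key [362.3 215.6] 138 [ 0.5719 -0.1439  0.086 ] [ 0.5725 -0.1447  0.081 ]
scene
 red [286.5 216.6] 31 [0.613  0.0285 0.073 ]
 red [257.9 222.5] 28 [ 0.6182 -0.025   0.073 ]
 red [228.5 228.5] 32 [ 0.6231 -0.0787  0.073 ]
 red [198.5 234.5] 31 [ 0.6279 -0.1326  0.073 ]
 key [223.4 200.7] 57 [ 0.5712 -0.0829  0.086 ] [ 0.5681 -0.0833  0.081 ]
 key [246.9 193.6] 41 [ 0.5616 -0.0385  0.086 ] [ 0.5584 -0.0385  0.081 ]
 key [274.7 191.5] 97 [0.5641 0.0132 0.086 ] [0.5609 0.0137 0.081 ]
```

```bash
python3 -m inch '[[-0.015,-0.013,0,0],[-0.028,-0.025,0,0.02],[-0.028,-0.025,0,0.03],[-0.028,-0.025,0,0.03],[-0.028,-0.025,0,0.03],[-0.028,-0.025,0,0.03],[-0.028,-0.025,0,0.03],[-0.028,-0.025,0,0.01]]' 1 30
```

```text
time_s: 0.92
eef_pos: [0.3349, -0.456, 0.1915]
orientation: [-180.0, -0.0, -85.3]
ft_force: [0.5, -0.4, 0.0]
width: -0.0002
```

```bash
python3 -m inch '[[-0.028,-0.016,0,0],[-0.028,-0.016,0,0],[-0.028,-0.016,0,0],[-0.028,-0.016,0,0],[-0.028,-0.016,0,0],[-0.028,-0.016,0,0],[-0.028,-0.016,0,0],[-0.028,-0.016,0,0]]'; python3 -m inch '[[-0.028,-0.017,0,0],[-0.028,-0.017,0,0],[-0.028,-0.017,0,0],[-0.028,-0.017,0,0],[-0.028,-0.017,0,0],[-0.028,-0.017,0,0],[-0.028,-0.017,0,0],[-0.014,-0.009,0,0]]'; python3 -m inch '[[0,0,0,0],[0,0,0,0]]'; python3 -c "
from h import *
c=cam('wrist','w2.png');cam('scene','s2.png')
for p in [(.5586,.0157,.086),(.5632,-.0381,.086),(.5678,-.0919,.086),(.5724,-.1457,.081)]:print(proj(c,p).round(0))"
```

```text
time_s: 1.58
eef_pos: [0.4435, -0.2221, 0.1915]
orientation: [-180.0, -0.0, -85.1]
ft_force: [1.0, -0.0, -0.3]
width: -0.0004
time_s: 2.25
eef_pos: [0.5543, 0.001, 0.1915]
orientation: [-179.9, 0.1, -84.9]
ft_force: [-0.1, 0.9, 0.2]
width: -0.0002
time_s: 2.42
eef_pos: [0.5529, -0.0026, 0.1911]
orientation: [180.0, 0.0, -85.0]
ft_force: [0.1, -1.0, 0.9]
width: -0.0003
[258. 192.]
[319. 192.]
[379. 192.]
[437. 191.]
```

View pics/w2.png

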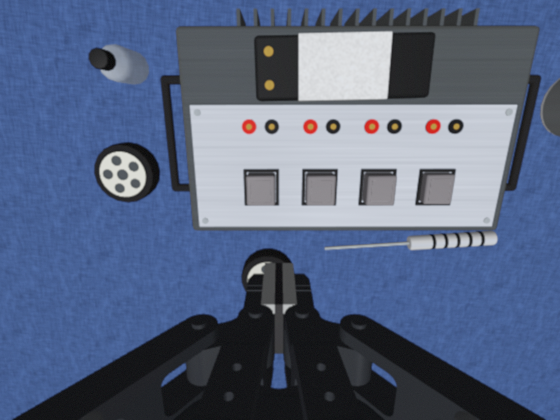

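View pics/s2.png

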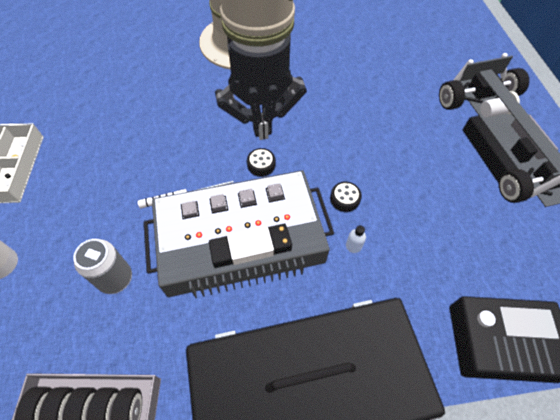

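The wrist view shows the keys at about (261,190), (320,190), (379,190) and (437,188). That is close to the predicted positions, so I'll refine from this view.

```bash
python3 - <<'E'
from h import *
c=cam('wrist');a=c['color'].astype(int)
im=c['color'][140:230,225:475];cv2.imwrite('pics/wz.png',cv2.resize(im,None,fx=3.2,fy=3.2,interpolation=cv2.INTER_CUBIC)[:,:,::-1])
g=((a.max(2)-a.min(2)<25)&(a.mean(2)>85)&(a.mean(2)<150)).astype(np.uint8);g[:160]=0;g[215:]=0;g[:,:230]=0;g[:,470:]=0
g=cv2.morphologyEx(g,cv2.MORPH_OPEN,np.ones((5,5)))
n,l,s,ce=cv2.connectedComponentsWithStats(g)
for i in range(1,n):
  if s[i,4]>200: print(ce[i].round(1),s[i],ray(c,*ce[i],.086).round(4),ray(c,*ce[i],.081).round(4))
E
```

```text
[435.6 185.8] [421 173  31  29 738] [ 0.5766 -0.1431  0.086 ] [ 0.5757 -0.1456  0.081 ]
[258.7 189. ] [244 175  30  29 846] [0.5605 0.0133 0.086 ] [0.5592 0.0135 0.081 ]
[317.3 188.9] [302 175  31  29 776] [ 0.565  -0.0387  0.086 ] [ 0.5638 -0.0394  0.081 ]
[378.2 188.5] [364 174  30  30 837] [ 0.5699 -0.0927  0.086 ] [ 0.5688 -0.0943  0.081 ]
```

View pics/wz.png

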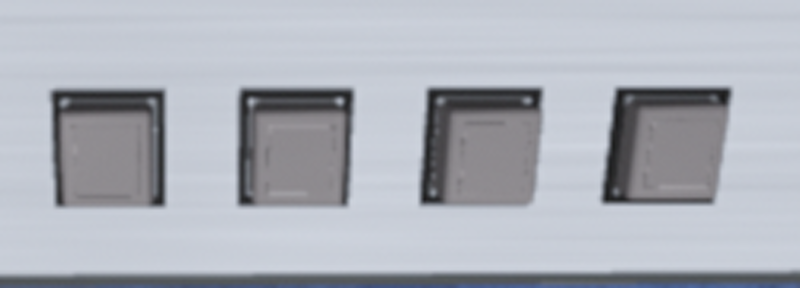

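```bash
python3 -m inch '[[-0.008,-0.004,0.008,0],[-0.008,-0.0045,0.018,0],[0,0,0.018,0],[0,0,0.018,0],[0,0,0.018,0],[0,0,0.014,0],[0,0,0,0],[0,0,0,0]]'; python3 -c "
from h import *
cam('wrist','w3.png')
im=cam('scene')['color'][150:250,150:330];cv2.imwrite('pics/s3.png',cv2.resize(im,None,fx=4,fy=4,interpolation=cv2.INTER_CUBIC)[:,:,::-1])"
```

```text
time_s: 3.23
eef_pos: [0.5593, 0.0129, 0.0967]
orientation: [179.9, -0.0, -85.2]
ft_force: [0.1, 0.3, 0.7]
width: 0.0003
```

View pics/w3.png

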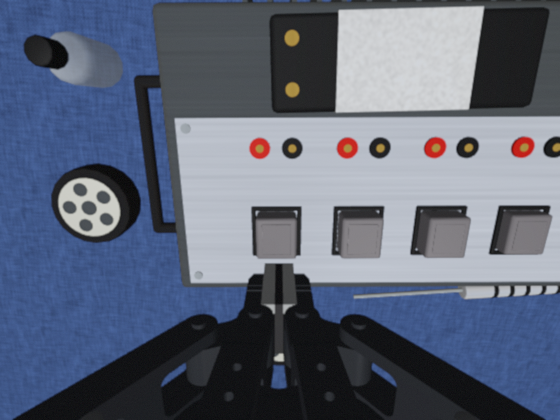

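View pics/s3.png

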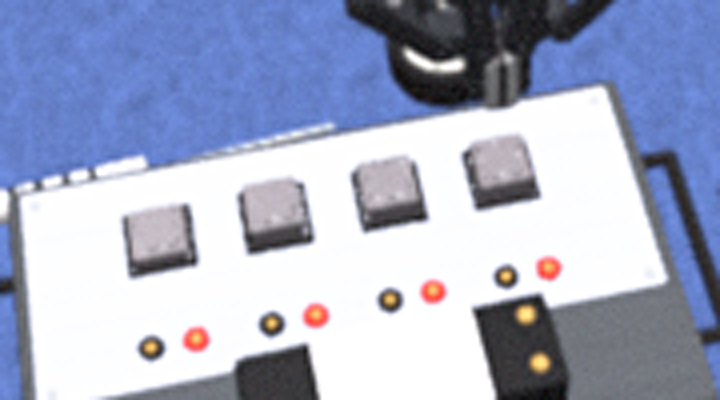

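```bash
python3 - <<'E'
from h import *
w=cam('wrist');s=cam('scene');o=arm.get_obs();p=np.array(o['eef_pos']);print(p)
print('tcp',proj(w,p),proj(s,p))
for z in (.10,.11,.12): print(z,proj(w,[p[0],p[1],z]).round(1),proj(s,[p[0],p[1],z]).round(1))
# triangulate tip
A=cv2.triangulatePoints
def M(c):
    K,R,t=P(c);return K@np.c_[R,t]
X=A(M(w),M(s),np.array([[279.],[265.]]),np.array([[275.],[176.]]));print((X[:3]/X[3]).ravel())
for pt in [(.560,.0145),(.5647,-.0393),(.5694,-.0931),(.574,-.1469)]: print(proj(s,pt+(.086,)).round(1),proj(w,pt+(.086,)).round(1))
E
```

```text
[0.56046669 0.01314323 0.09828735]
tcp [277.57464566 246.90674089] [274.34862105 186.20598835]
0.1 [277.6 248.1] [274.3 185.7]
0.11 [277.5 255.3] [274.3 182.6]
0.12 [277.5 263.3] [274.3 179.4]
[0.57304445 0.01299218 0.14766626]
[275.  189.6] [275.4 239.6]
[246.7 195. ] [360.8 239.4]
[217.8 200.5] [446.2 239.2]
[188.3 206. ] [531.5 239.2]
```

```bash
python3 - <<'E'
from h import *
a=cv2.imread('pics/w3.png')[200:330,220:340]
cv2.imwrite('pics/w3z.png',cv2.resize(a,None,fx=4.5,fy=4.5,interpolation=cv2.INTER_CUBIC))
s=cam('scene')['color'][140:220,230:330,::-1]
cv2.imwrite('pics/s3z.png',cv2.resize(s,None,fx=7,fy=7,interpolation=cv2.INTER_CUBIC))
E
```

```text
(no output)
```

View pics/w3z.png

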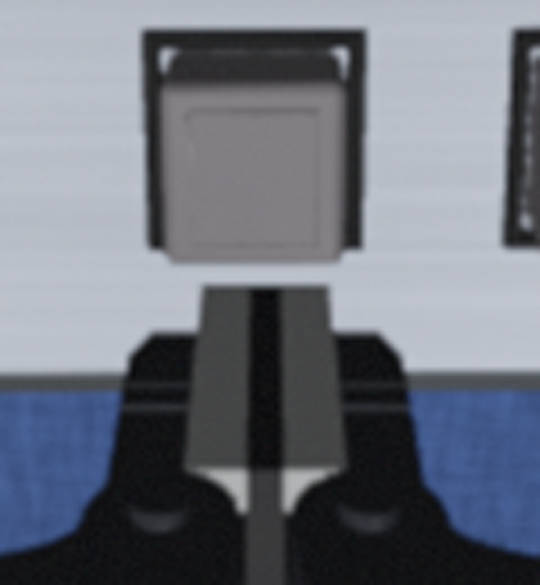

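View pics/s3z.png

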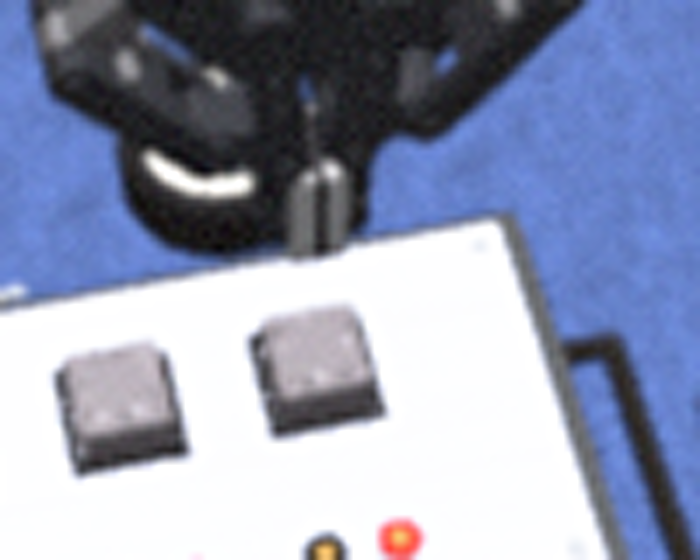

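Judged from the pictures, the fingertip could be higher than the TCP suggests. The two camera directions are too alike to settle that. I'll go down gently and rely on the force reading.

```bash
python3 -m inch '[[0,0,0.002,0],[0,0,0.002,0],[0,0,0.002,0],[0,0,0.002,0],[0,0,0,0],[0,0,0,0]]'; python3 -m inch '[[0,0,0.001,0],[0,0,0,0],[0,0,0,0]]';python3 -m inch '[[0,0,0.001,0],[0,0,0,0],[0,0,0,0]]'
```

```text
time_s: 3.98
eef_pos: [0.5597, 0.0132, 0.0892]
orientation: [180.0, 0.0, -85.1]
ft_force: [-0.3, 0.3, 0.6]
width: -0.0
time_s: 4.23
eef_pos: [0.5599, 0.0132, 0.0883]
orientation: [180.0, -0.0, -85.1]
ft_force: [-0.3, -0.7, 0.3]
width: -0.0001
time_s: 4.48
eef_pos: [0.5598, 0.0132, 0.0873]
orientation: [180.0, 0.0, -85.1]
ft_force: [0.6, -0.2, 0.9]
width: -0.0005
```

```bash
for i in 1 2; do python3 -m inch '[[0,0,0.001,0],[0,0,0,0],[0,0,0,0]]'; done; python3 - <<'E'
from h import *
w=cam('wrist')['color'][180:310,200:380,::-1]
cv2.imwrite('pics/w4z.png',cv2.resize(w,None,fx=4,fy=4,interpolation=cv2.INTER_CUBIC))
s=cam('scene')['color'][140:220,230:330,::-1]
cv2.imwrite('pics/s4z.png',cv2.resize(s,None,fx=7,fy=7,interpolation=cv2.INTER_CUBIC))
E
```

```text
time_s: 4.73
eef_pos: [0.5598, 0.0132, 0.0863]
orientation: [180.0, -0.0, -85.1]
ft_force: [0.0, -0.8, -0.0]
width: -0.0001
time_s: 4.98
eef_pos: [0.5598, 0.0132, 0.0853]
orientation: [180.0, 0.0, -85.1]
ft_force: [-0.7, -0.2, -0.2]
width: 0.0004
```

View pics/w4z.png

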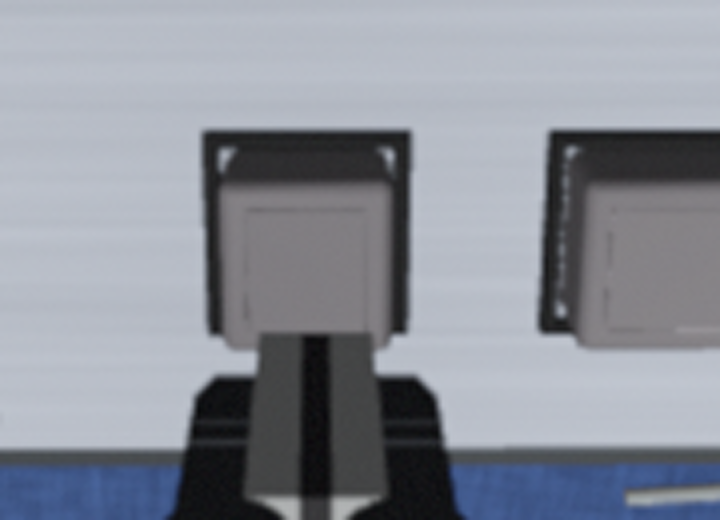

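View pics/s4z.png

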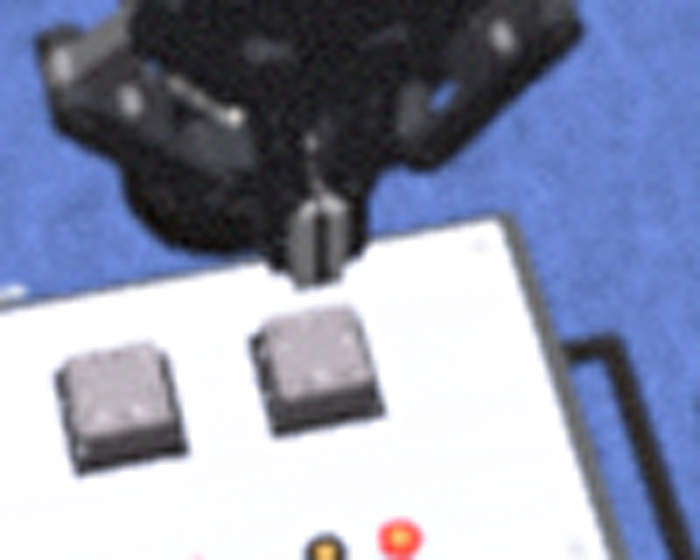

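```bash
python3 - <<'E'
from h import *
from scipy.optimize import least_squares
s=cam('scene');w=cam('wrist');t=cam('top','t4.png')
f=np.array([.9963,.086,0])
obs=[(s,[.5529,-.0026,.1911],(264,134.5)),(s,[.5598,.0132,.0975],(275,176.5)),(s,[.5598,.0132,.0853],(275.4,180.4)),(w,[.5598,.0132,.0853],(279,263.7))]
def r(x): return np.concatenate([proj(c,np.array(p)+x[0]*f+[0,0,x[1]])-np.array(q) for c,p,q in obs])
o=least_squares(r,[0,0]);print(o.x,o.fun.round(1))
for a in (0,.005,.011):
  print(a,r([a,.03]).round(1),r([a,.04]).round(1),r([a,.05]).round(1))
K,R,tt=P(w);print(-R.T@tt, R[2])
E
```

```text
[0.01684547 0.05608478] [ 1.6  2.2  1.5 -0.8  1.  -0.6 -1.7  0.5]
0 [-0.3  5.3 -0.7  0.2 -1.1  0.2 -1.5  7. ] [-0.5  1.  -0.7 -3.1 -1.1 -3.  -1.5 16.8] [-0.6 -3.4 -0.7 -6.5 -1.1 -6.3 -1.6 27.8]
0.005 [ 0.4  7.7 -0.1  2.4 -0.5  2.5 -1.5 -1.8] [ 0.2  3.4 -0.1 -0.8 -0.5 -0.7 -1.6  7.5] [ 0.1 -1.  -0.1 -4.2 -0.5 -4.  -1.6 18.1]
0.011 [  1.2  10.6   0.7   5.2   0.3   5.2  -1.5 -12.6] [ 1.   6.3  0.7  1.9  0.3  2.  -1.6 -3.8] [ 0.9  2.   0.7 -1.5  0.3 -1.3 -1.7  6.1]
[0.639926   0.01953751 0.26774136] [-0.31090563 -0.0263979  -0.95007412]
```

View pics/t4.png

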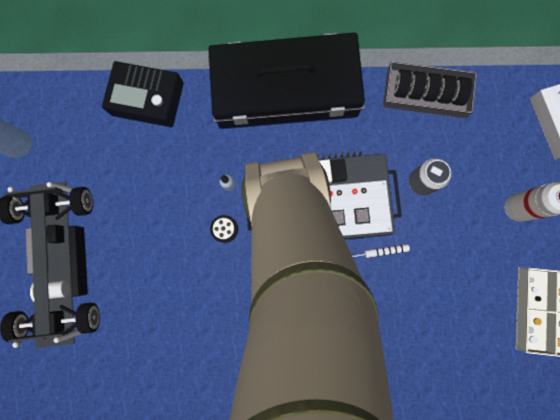

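No force down to TCP z = 0.085, and the pictures put the real tip higher than the reported TCP. I'll keep going in small steps with force checks.

```bash
for i in 1 2 3; do python3 -m inch '[[0,0,0.0015,0],[0,0,0.0015,0],[0,0,0,0]]' | egrep 'pos|ft_f'; done
```

```text
eef_pos: [0.5597, 0.0132, 0.082]
ft_force: [-0.3, -0.0, 0.8]
eef_pos: [0.5597, 0.0132, 0.079]
ft_force: [-1.3, -0.6, -0.1]
eef_pos: [0.5597, 0.0132, 0.076]
ft_force: [-0.7, -0.6, -0.0]
```

```bash
for i in 1 2 3; do python3 -m inch '[[0,0,0.0015,0],[0,0,0.0015,0],[0,0,0,0]]' | egrep 'pos|ft_f'; done; python3 - <<'E'
from h import *
w=cam('wrist')['color'][180:310,200:380,::-1]
cv2.imwrite('pics/w5z.png',cv2.resize(w,None,fx=4,fy=4,interpolation=cv2.INTER_CUBIC))
s=cam('scene')['color'][140:220,230:330,::-1]
cv2.imwrite('pics/s5z.png',cv2.resize(s,None,fx=7,fy=7,interpolation=cv2.INTER_CUBIC))
E
```

```text
eef_pos: [0.5597, 0.0132, 0.073]
ft_force: [-0.5, 1.1, -0.8]
eef_pos: [0.5597, 0.0132, 0.0701]
ft_force: [-0.2, 0.5, -0.3]
eef_pos: [0.5598, 0.0132, 0.0671]
ft_force: [0.4, 0.1, -0.1]
```

View pics/w5z.png

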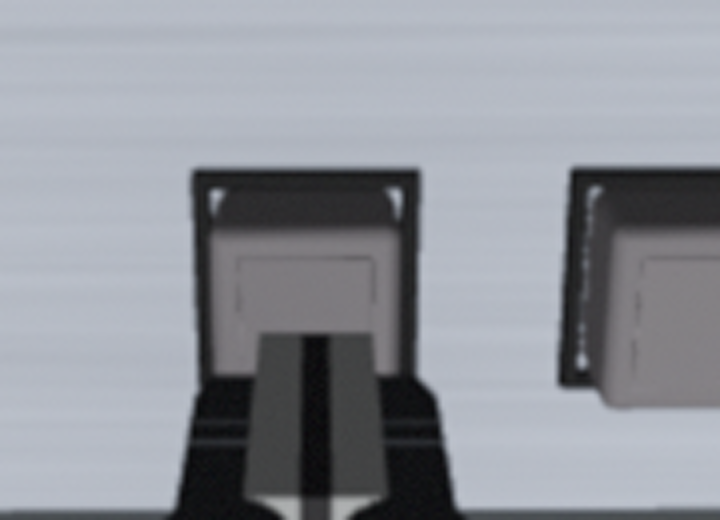

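View pics/s5z.png

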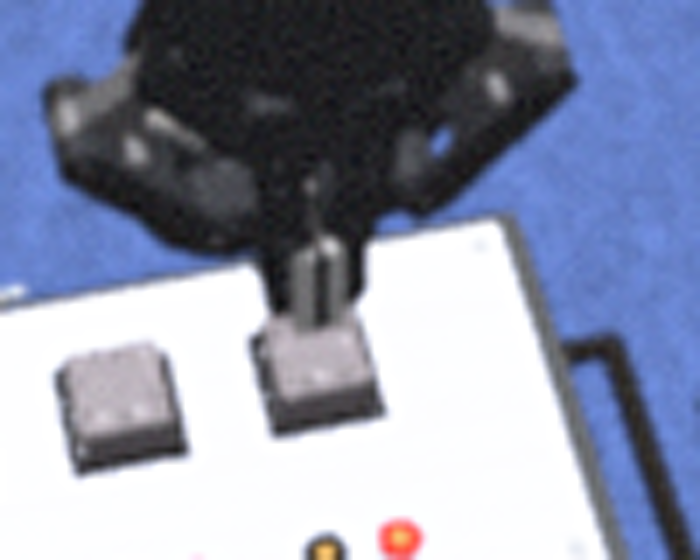

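```bash
for i in 1 2 3; do python3 -m inch '[[0,0,0.0015,0],[0,0,0.0015,0],[0,0,0,0]]' | egrep 'pos|ft_f'; done
```

```text
eef_pos: [0.5597, 0.0132, 0.0641]
ft_force: [-0.6, -0.1, -0.6]
eef_pos: [0.5597, 0.0132, 0.061]
ft_force: [0.8, -0.2, 0.5]
eef_pos: [0.5597, 0.0132, 0.0581]
ft_force: [-0.1, -0.9, 0.5]
```

```bash
for i in 1 2; do python3 -m inch '[[0,0,0.001,0],[0,0,0.001,0],[0,0,0,0]]' | egrep 'pos|ft_f'; done; python3 - <<'E'
from h import *
w=cam('wrist')['color'][180:310,200:380,::-1]
cv2.imwrite('pics/w6z.png',cv2.resize(w,None,fx=4,fy=4,interpolation=cv2.INTER_CUBIC))
s=cam('scene')['color'][140:220,230:330,::-1]
cv2.imwrite('pics/s6z.png',cv2.resize(s,None,fx=7,fy=7,interpolation=cv2.INTER_CUBIC))
E
```

```text
eef_pos: [0.5598, 0.0132, 0.0562]
ft_force: [-0.2, 0.2, -0.4]
eef_pos: [0.5598, 0.0132, 0.0542]
ft_force: [0.5, 0.2, -0.5]
```

View pics/w6z.png

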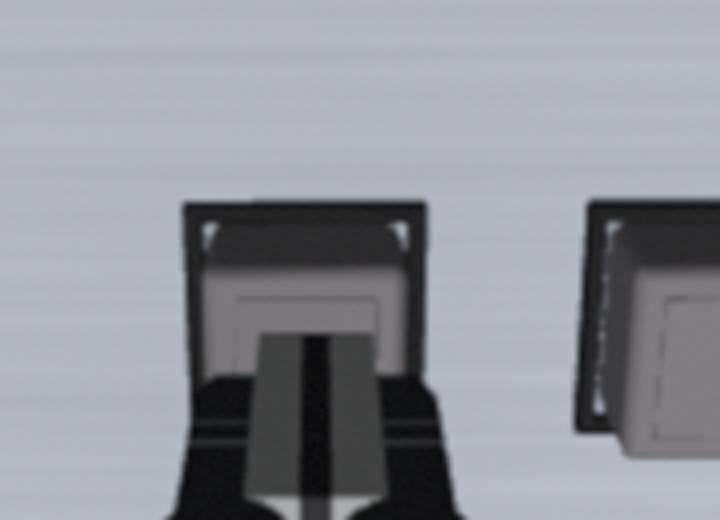

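View pics/s6z.png

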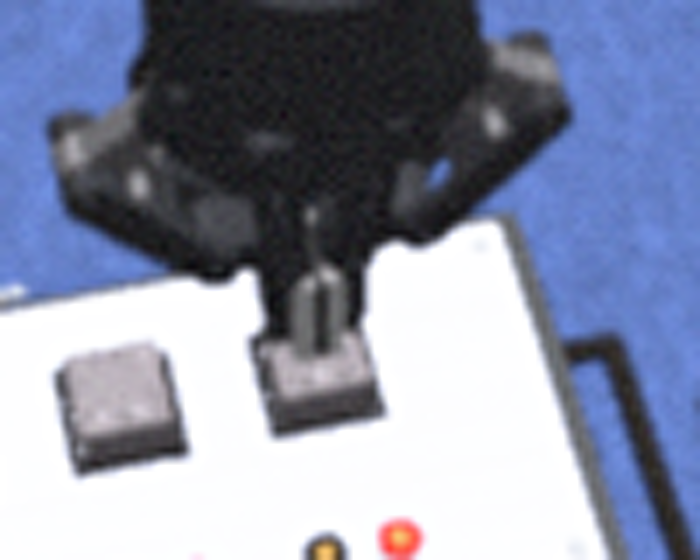

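The tip now covers the middle of key 1 but still reads no force. I'll continue 1 mm per check.

```bash
for i in 1 2 3 4; do python3 -m inch '[[0,0,0.001,0],[0,0,0,0]]' | egrep 'pos|ft_f'; done
```

```text
eef_pos: [0.5599, 0.0132, 0.0533]
ft_force: [-0.5, -0.3, 0.0]
eef_pos: [0.5598, 0.0132, 0.0522]
ft_force: [-0.3, 0.4, 0.5]
eef_pos: [0.5598, 0.0132, 0.0512]
ft_force: [-0.1, 0.3, 0.5]
eef_pos: [0.5598, 0.0132, 0.0502]
ft_force: [-0.3, 0.6, -0.5]
```

```bash
for i in 1 2 3 ; do python3 -m inch '[[0,0,0.001,0],[0,0,0,0]]' | egrep 'pos|ft_f'; done
```

```text
eef_pos: [0.5598, 0.0132, 0.0492]
ft_force: [-0.2, 1.0, -0.1]
eef_pos: [0.5598, 0.0132, 0.0482]
ft_force: [-0.2, -0.3, -0.1]
eef_pos: [0.5598, 0.0132, 0.0472]
ft_force: [-1.0, 0.4, -0.4]
```

```bash
for i in 1 2 3 ; do python3 -m inch '[[0,0,0.001,0],[0,0,0,0]]' | egrep 'pos|ft_f'; done; python3 - <<'E'
from h import *
w=cam('wrist')['color'][180:310,200:380,::-1]
cv2.imwrite('pics/w7z.png',cv2.resize(w,None,fx=4,fy=4,interpolation=cv2.INTER_CUBIC))
s=cam('scene')['color'][140:220,230:330,::-1]
cv2.imwrite('pics/s7z.png',cv2.resize(s,None,fx=7,fy=7,interpolation=cv2.INTER_CUBIC))
E
```

```text
eef_pos: [0.5599, 0.0132, 0.0463]
ft_force: [0.3, 0.1, -0.5]
eef_pos: [0.5599, 0.0132, 0.0454]
ft_force: [-0.6, -0.1, 2.9]
eef_pos: [0.5599, 0.0132, 0.0444]
ft_force: [-0.0, -0.5, 4.1]
```

View pics/w7z.png

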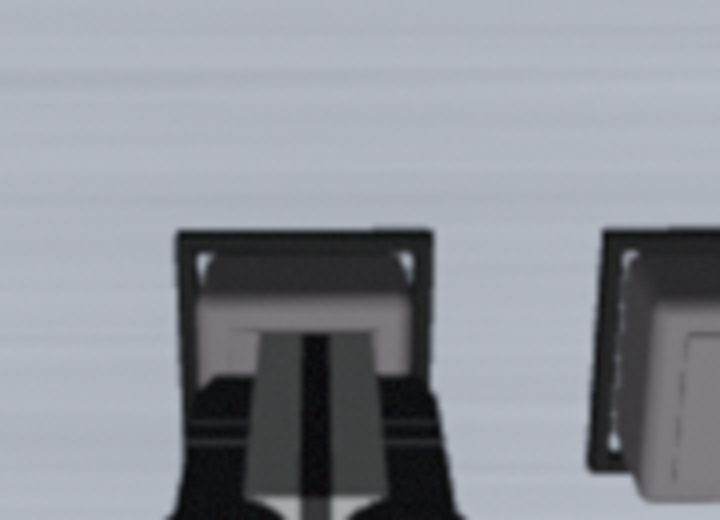

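View pics/s7z.png

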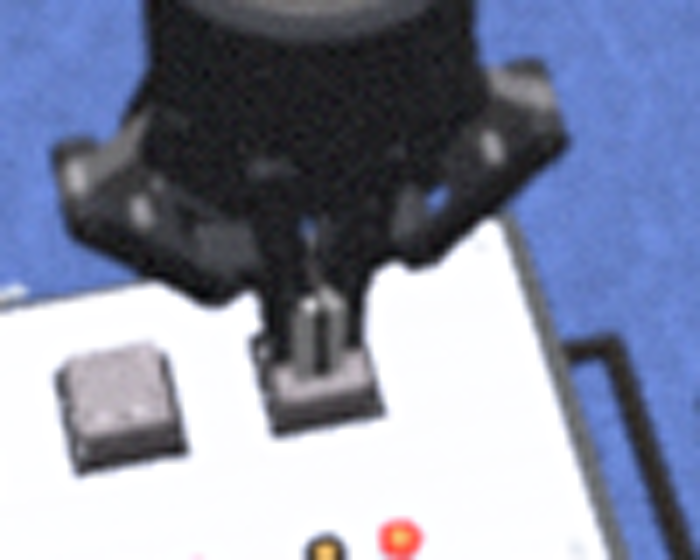

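Contact came at TCP z ≈ 0.0457, so the real tip stands about 40 mm behind the reported TCP. Key 1 gave softly at 4 N, which means it is out. Lifting and moving to key 2.

```bash
python3 -m inch '[[0,0,-0.008,0],[0,0,-0.008,0],[0.012,0,0,0],[0.018,0,0,0],[0.018,0,0,0],[0.006,0,0,0],[0,0,0,0],[0,0,0,0]]'; python3 -c "
from h import *
w=cam('wrist','w8.png')"; python3 -m inch '[[0,0,0.005,0],[0,0,0.005,0],[0,0,0.002,0],[0,0,0,0],[0,0,0,0]]'
```

```text
time_s: 10.62
eef_pos: [0.5644, -0.0408, 0.0604]
orientation: [-180.0, 0.0, -85.2]
ft_force: [0.3, -0.0, 0.3]
width: -0.0001
time_s: 11.08
eef_pos: [0.5642, -0.0402, 0.048]
orientation: [180.0, 0.0, -85.1]
ft_force: [0.0, 1.0, 0.6]
width: 0.0003
```

View pics/w8.png

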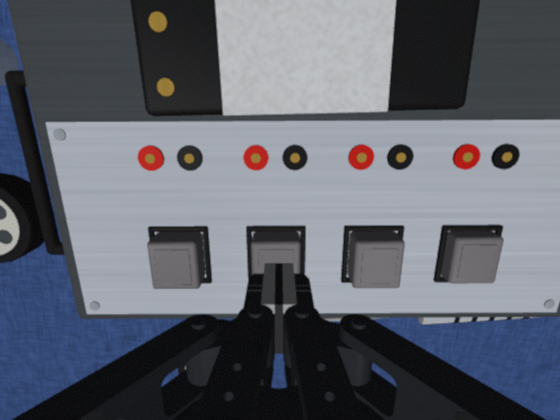

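Key 1, at (177,262), stands out again, and the tip is centred over key 2 at (278,262). Tapping key 2.

```bash
for i in 1 2 3 4; do python3 -m inch '[[0,0,0.001,0],[0,0,0,0]]' | egrep 'pos|ft_f'; done
```

```text
eef_pos: [0.5645, -0.0405, 0.0473]
ft_force: [-0.5, 0.5, 1.4]
eef_pos: [0.5644, -0.0407, 0.0463]
ft_force: [-0.1, 0.6, -0.1]
eef_pos: [0.5645, -0.0407, 0.0455]
ft_force: [-0.7, 0.3, 2.6]
eef_pos: [0.5645, -0.0406, 0.0444]
ft_force: [-1.6, 1.3, 4.4]
```

Key 2 tapped at 4.4 N. Next, key 3.

```bash
python3 -m inch '[[0,0,-0.008,0],[0,0,-0.008,0],[0.012,0,0,0],[0.018,0,0,0],[0.018,0,0,0],[0.006,0,0,0],[0,0,0,0],[0,0,0,0]]';  python3 -m inch '[[0,0,0.005,0],[0,0,0.005,0],[0,0,0.002,0],[0,0,0,0],[0,0,0,0]]'; for i in 1 2 3 4; do python3 -m inch '[[0,0,0.001,0],[0,0,0,0]]' | egrep 'pos|ft_f'; done
```

```text
time_s: 12.42
eef_pos: [0.5689, -0.0946, 0.0604]
orientation: [-180.0, 0.0, -85.2]
ft_force: [-0.6, 0.6, -0.3]
width: -0.0001
time_s: 12.83
eef_pos: [0.5688, -0.0938, 0.048]
orientation: [180.0, 0.0, -85.1]
ft_force: [-0.1, 0.6, 0.1]
width: 0.0
eef_pos: [0.5691, -0.0943, 0.0473]
ft_force: [0.2, -0.6, 0.3]
eef_pos: [0.5691, -0.0944, 0.0463]
ft_force: [-0.7, 1.2, 0.5]
eef_pos: [0.5691, -0.0944, 0.0455]
ft_force: [0.2, 0.3, 3.2]
eef_pos: [0.5691, -0.0944, 0.0444]
ft_force: [-0.7, 0.0, 3.5]
```

```bash
python3 -m inch '[[0,0,-0.008,0],[0,0,-0.008,0],[0.012,0,0,0],[0.018,0,0,0],[0.018,0,0,0],[0.006,0,0,0],[0,0,0,0],[0,0,0,0]]'; python3 -c "
from h import *
w=cam('wrist','w9.png')
s=cam('scene')['color'][165:245,150:310,::-1]
cv2.imwrite('pics/s9z.png',cv2.resize(s,None,fx=5,fy=5,interpolation=cv2.INTER_CUBIC))";  python3 -m inch '[[0,0,0.005,0],[0,0,0.005,0],[0,0,0.002,0],[0,0,0,0],[0,0,0,0]]'; for i in 1 2 3 4; do python3 -m inch '[[0,0,0.001,0],[0,0,0,0]]' | egrep 'pos|ft_f'; done
```

```text
time_s: 14.17
eef_pos: [0.5734, -0.1484, 0.0604]
orientation: [-180.0, 0.0, -85.2]
ft_force: [0.5, 0.3, 0.1]
width: 0.0001
time_s: 14.68
eef_pos: [0.5734, -0.1479, 0.048]
orientation: [180.0, 0.0, -85.1]
ft_force: [0.2, 0.2, 0.4]
width: 0.0
eef_pos: [0.5736, -0.1482, 0.0473]
ft_force: [-0.0, 0.1, 1.1]
eef_pos: [0.5736, -0.1483, 0.0463]
ft_force: [-0.8, -0.3, 1.0]
eef_pos: [0.5736, -0.1483, 0.0453]
ft_force: [0.2, -0.6, -0.8]
eef_pos: [0.5735, -0.1482, 0.0442]
ft_force: [0.3, -0.1, 0.1]
```

View pics/w9.png

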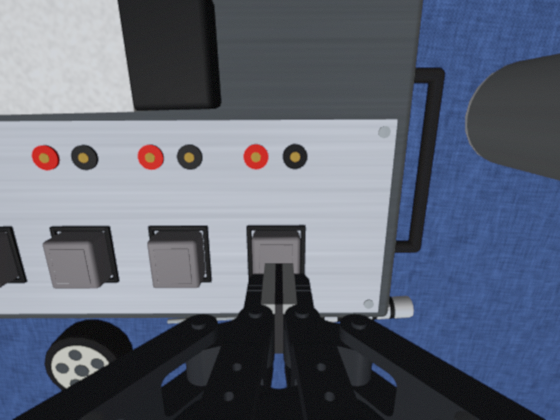

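View pics/s9z.png

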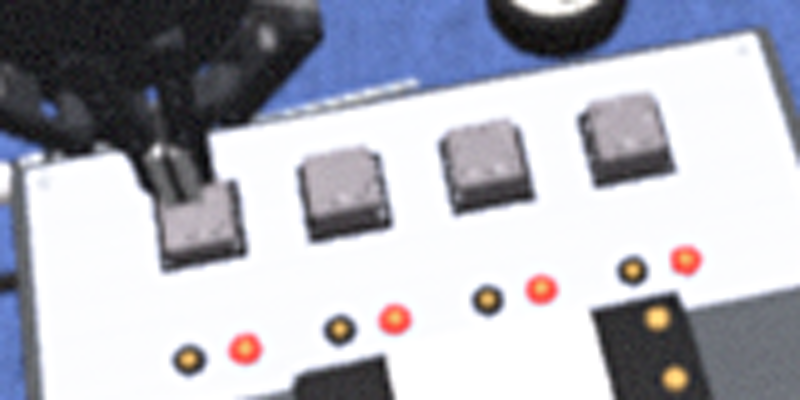

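Keys 1–3 stand out, and key 4 is lower with no contact yet. That fits it being the latched one. Half-millimetre steps now.

```bash
python3 -m inch '[[0,0,0.001,0],[0,0,0.001,0],[0,0,0,0]]' | egrep 'pos|ft_f'; for i in 1 2 3; do python3 -m inch '[[0,0,0.0005,0],[0,0,0,0]]' | egrep 'pos|ft_f'; done
```

```text
eef_pos: [0.5734, -0.1482, 0.0421]
ft_force: [-0.8, -0.6, -0.3]
eef_pos: [0.5735, -0.1482, 0.0418]
ft_force: [-0.5, 0.1, -0.9]
eef_pos: [0.5736, -0.1482, 0.0415]
ft_force: [0.3, 1.1, 1.9]
eef_pos: [0.5737, -0.1482, 0.0412]
ft_force: [-0.6, 0.5, 6.8]
```

Contact at 0.0415, stiffening to 6.8 N, so key 4 is the latched one and has now been tapped. I'll lift off, then press it right down.

```bash
python3 -m inch '[[0,0,-0.003,0],[0,0,-0.005,0],[0,0,0,0],[0,0,0,0]]'; python3 -m inch '[[0,0,0.004,0],[0,0,0.004,0],[0,0,0.001,0],[0,0,0.001,0],[0,0,0.001,0],[0,0,0,0],[0,0,0,0]]'
```

```text
time_s: 16.43
eef_pos: [0.5738, -0.1483, 0.0492]
orientation: [-180.0, -0.0, -85.1]
ft_force: [0.2, -0.8, 0.1]
width: 0.0001
time_s: 17.02
eef_pos: [0.5738, -0.1483, 0.038]
orientation: [-180.0, -0.0, -85.1]
ft_force: [-0.9, 0.0, 10.4]
width: -0.0002
```

```bash
for i in 1 2; do python3 -m inch '[[0,0,0.0007,0],[0,0,0,0],[0,0,0,0]]'| egrep 'pos|ft_f'; done
```

```text
eef_pos: [0.5738, -0.1483, 0.0374]
ft_force: [-1.1, 0.2, 10.5]
eef_pos: [0.5737, -0.1483, 0.0368]
ft_force: [-1.7, 0.7, 10.4]
```

```bash
for i in 1 2; do python3 -m inch '[[0,0,0.0005,0],[0,0,0,0],[0,0,0,0]]'| egrep 'pos|ft_f'; done
```

```text
eef_pos: [0.5737, -0.1483, 0.0363]
ft_force: [-2.2, 0.0, 11.3]
eef_pos: [0.5738, -0.1483, 0.0362]
ft_force: [-3.6, 0.6, 15.1]
```

The force jumps to 15 N, so key 4 is at the bottom. I'll release straight up, lift clear and check.

```bash
python3 -m inch '[[0,0,-0.003,0],[0,0,-0.006,0],[0,0,-0.01,0],[0,0,-0.015,0],[0,0,-0.02,0],[0,0,-0.025,0],[0,0,-0.02,0],[0,0,0,0]]'; python3 -m inch '[[0,0.03,0,0],[0,0.03,0,0],[0,0.02,-0.02,0],[0,0,0,0],[0,0,0,0],[0,0,0,0]]'; python3 -c "
from h import *
c=cam('wrist','w10.png');cam('top','t10.png');cam('scene','s10.png')
s=cam('scene')['color'][165:245,150:310,::-1]
cv2.imwrite('pics/s10z.png',cv2.resize(s,None,fx=5,fy=5,interpolation=cv2.INTER_CUBIC))"
```

```text
time_s: 18.68
eef_pos: [0.5754, -0.1486, 0.1382]
orientation: [-179.7, -0.1, -85.2]
ft_force: [-0.3, -0.7, -0.4]
width: 0.0004
time_s: 19.18
eef_pos: [0.4945, -0.1549, 0.1544]
orientation: [-180.0, -0.0, -85.1]
ft_force: [0.2, -0.2, -0.1]
width: 0.0001
```

View pics/w10.png

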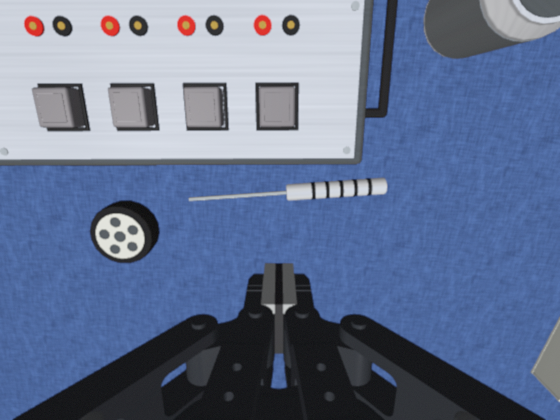

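View pics/s10z.png

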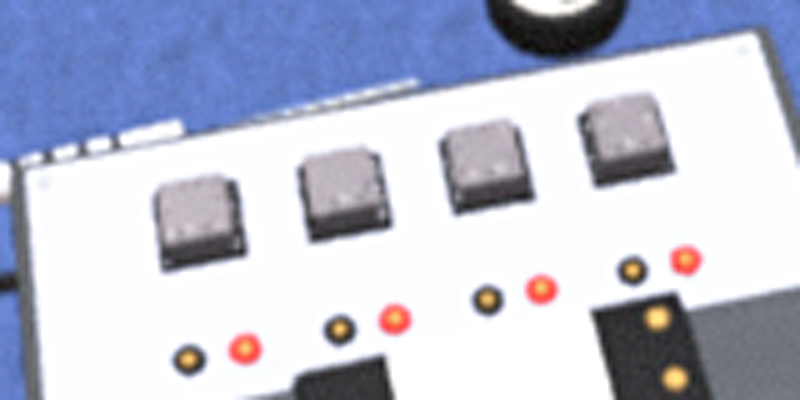

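View pics/s10.png

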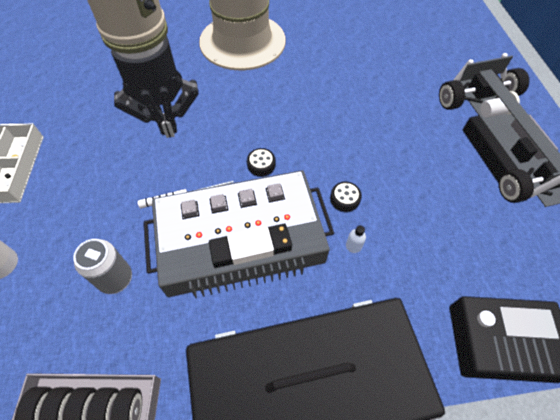

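All four keys now look alike and stand out; the rightmost, at (190,209) in the scene view, has risen. The wheels, driver, bottle, can and battery are at the same pixels as at the start, and the arm is clear.

```bash
python3 -c "
from workcell import arm
print(arm.sign_off())"
```

```text
the job is handed in; nothing more can be done
None
```

I tapped the four keys lightly from left to right. The rightmost was the latched one, so I then pressed it to the bottom and let it go. I handed the job in after about 19 s of the allowed 51 s.

- **Taps:** The first three keys gave softly at 3.5–4.4 N, about 1 mm down, which showed they were out. The fourth sat about 5 mm lower and held stiff at 6.8 N. None of them clicked over.
- **Release press:** The fourth key went down at 10–11 N, and the force rose to 15 N at the bottom before I lifted straight off.
- **Last checks:** The scene and wrist pictures showed all four keys standing out alike. In the scene picture the loose things were where they were at the start. The arm was clear and read no contact force.
- **Disagreement:** With the gripper shut, the fingertips touched the keys about 40 mm behind the reported TCP, although the TCP is described as the very end of the fingers. I therefore set the heights by contact force instead of the reported position.

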